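# Find the lamp key left on and release it

## Robot

A 6-joint arm with a two-finger parallel gripper is mounted at the origin on the work surface. World frame = base frame: x ahead of the robot, y to its left, z up, the work surface at z = 0. Lengths are in mm, angles in rad, forces in N, time in s.
With the tool pointing down it reaches from about 375 to 975 mm from the base axis. Payload 3.8 kg.
Tool frame: the origin (TCP) lies at the very end of the fingers, on their centre line; the grasp point (between the pads) lies 19 mm behind it; z points along the fingers, y is the direction in which the jaws open and shut (so a half turn about z gives the same grasp; the last joint's range is limited). The gripper opens to 88 mm and grips with 3 to 60 N. Pads are 18 mm wide; open, the fingers measure 123 mm over their backs; the gripper's body (75 mm by 187 mm) begins 45 mm behind the grasp point.
Start: joints at [-1.163, 0.264, 1.604, -0, 1.274, -0.037], TCP at [290.431, -609.317, 238.706] pointing down, gripper open.
Joint ranges: [-2.63, 2.63], [-0.94, 2.18], [0.31, 2.57], [-1.31, 4.45], [0, 2.66], [-2.55, 2.55]. Speed limits (rad/s): [2.57, 2.57, 3.14, 3.14, 3.14, 3.14].

## Interface

Orientations are given as [roll, pitch, yaw] about the fixed x, y, z axes, in that order (R = Rz(yaw) Ry(pitch) Rx(roll)).
In Python, from bench import manip gives the robot as it stands. The module is installed in compiled form; this text tells all that it offers.
- The arm moves only by the tool arm_command, never from a script. Its argument "commands" is a list that holds one entry, the list of rows, each a list of 7 numbers: the shift along the tool's x, y, z in units of 40 mm (1.0 is 40 mm), then the turn, a rotation vector about the tool's x, y, z in units of 5 degrees (1.0 is 5 degrees), then the finger opening in mm, from 0 to 88.1. In form: [[[x, y, z, wx, wy, wz, hand], ...]]. A call has exactly 10 rows; each row is the pose to reach, as a shift and turn from the pose commanded when the call began, along the tool's axes at that moment; what a row does not reach only later rows make up. A row lasts 1/10 s, in which the tool goes at most 50 mm and 8.59 degrees, less where a joint would pass 70% of its speed; a pose out of reach is approached as far as the arm can. A call with a gripper value outside its range is refused whole. The fingers move at their own pace and stop on an object; "newtons" is the grip in N (left out, the last holds). Time passes only in rows, so rows that repeat a pose let the fingers close, or fill a call up. It gives the time, the measured TCP pose, the force and the opening at its end, in the units of the state.
- manip.observe(): the state, without advancing time (a new reading comes with each control period).
- manip.grab_frame(name): name is "scene" or "top" or "wrist"; returns (picture, depth): 420x560x3 uint8, red, green, blue; 420x560 float32, mm along the optical axis (not along the pixel's ray), 0 where there is no reading.
- manip.camera_params(name): a dict with "camera_matrix" (3x3 intrinsics, pixels), "world_from_camera" (4x4, takes a point from camera to world coordinates); the wrist camera has in their place "hand_eye" (4x4, takes a point from camera to tool coordinates, whose origin is the TCP and whose axes are the flange's). Camera axes: x right, y down, z forward; pixel columns grow to the right and rows downward; lengths in mm; the calibration is good to about 2 mm. A picture is of the moment at which its call begins: read the wrist's pose just before it. camera_params takes no time and is no camera call.
- manip.job_done(): hands the job in, once; it reports no verdict.
The state is a dict: "time_s": time; "q": joint angles; "joint_vel": joint speeds; "joint_efforts": joint torques, N m; "ee_pos": TCP position; "orientation": TCP orientation; "ft_force": force on the tool from outside, world axes, zero at the start; "wrist_torque": the same for the moment, N m; "width": finger opening in mm.
Only numpy, scipy, OpenCV 4.12 (cv2) and the standard library are available. Lean on these libraries where they do the work, as an engineer would, in place of code of your own. Each camera call takes 0.05 s, during which the arm holds its last target.

## Task

One lamp has been left switched on at the four-key switch box: its key is latched down, lower and firmer than the other three. With the fingertips, first tap all four keys lightly one after the other, from the robot's left to its right, without pushing any up key down or releasing the latched one, and lift off; then press the latched key fully home and let go, so that it pops up and all four keys stand level. Nothing is to be picked up, and the things standing around are to be left where they are.

Things in the scene. Friction and masses are not known exactly. Their poses are not given: they have to be found in the camera images.
- switchbox: Low grey lamp switch box screwed to the bench, 130 (x) by 210 (y) by 55 mm high, turned up to 0.35 rad about the vertical; origin at the centre of its underside, z up, -x side towards the robot, +y end on its left. Four like square keys stand in a row along y on the flat top, at x = -20 mm, y = +63, +21, -21, -63 mm (key1 to key4).
- key1: The leftmost key as the robot sees the row: a white cap, 24 by 24 mm; origin at the centre of its flat top, z up. Exactly one of the four, any of them, starts latched down, 6 mm lower than the up keys; all work alike (see key2, key3).
- key2: The second from the left key as the robot sees the row: a white cap, 24 by 24 mm; origin at the centre of its flat top, z up. Any key that is up stands 14 mm proud of the box (69 mm above the bench) and is springy: it begins to give at 1.5 N, is 3 mm down at 2.6 N, 5 mm at 3.3 N, and bottoms after 11.5 mm at 5.6 N.
- key3: The third from the left key as the robot sees the row: a white cap, 24 by 24 mm; origin at the centre of its flat top, z up. A latched key stands 8 mm proud (63 mm above the bench) and is solid up to 3.5 N; pressed to its stop 5.5 mm farther (about 8 N) its catch lets go, and it springs up when the finger is lifted.
- key4: The rightmost key as the robot sees the row: a white cap, 24 by 24 mm; origin at the centre of its flat top, z up. Built like the other three.
- beaker: Clear glass beaker, 68 mm across, 90 mm tall, standing behind the box (far side); origin at the centre of its underside. A bystander.
- bung: Black rubber bung, 24 mm across, 22 mm tall, standing on the box's top behind the keys; origin at the centre of its underside. A bystander.
- marker: Marker pen, 125 mm long, 13 mm thick, lying in front of the box (robot's side); origin under the middle of its barrel, x along it. A bystander.
- timer: White stop clock, 60 by 90 by 24 mm, lying flat off the left end of the box; origin at the centre of its underside. A bystander.
- jar: Amber glass jar, 50 mm across, 75 mm tall, off the right end of the box; origin at the centre of its underside. A bystander.
- dish: Shallow clear dish, 90 mm across, 15 mm tall, far to the left; origin at the centre of its underside. A bystander.
- rack: Blue test-tube rack, 240 by 75 by 88 mm tall, far to the right; origin at the centre of its underside. A bystander.

How it is judged (in metres and radians):
On the way, in this order (a step that is already met when the one before it is completed fails the run):
1. the leftmost key is touched lightly by the fingers (contact force between the fingers and key1 above 0.3 N), for 0.02 s.
2. the second from the left key is touched lightly by the fingers (contact force between the fingers and key2 above 0.3 N), for 0.02 s.
3. the third from the left key is touched lightly by the fingers (contact force between the fingers and key3 above 0.3 N), for 0.02 s.
4. the rightmost key is touched lightly by the fingers (contact force between the fingers and key4 above 0.3 N), for 0.02 s.
5. after the taps the fingers are off all the keys and one key is still latched down (contact force between the fingers and key1 below 0.05 N and contact force between the fingers and key2 below 0.05 N and contact force between the fingers and key3 below 0.05 N and contact force between the fingers and key4 below 0.05 N and z of any of key1, key2, key3, key4 in the frame of switchbox below 0.064 m), for 0.1 s.
6. the latched key has been pressed and let go: all four keys stand up (z of each of key1, key2, key3, key4 in the frame of switchbox above 0.0672 m), for 0.2 s.
At the end, for the whole second after the job is handed in: All four key tops stand at full height (within 1.8 mm), at rest, and none of the seven bystanders is more than 25 mm from where it started (all of step 6 and linear speed of each of key1, key2, key3, key4 below 0.02 m/s and distance of each of beaker, bung, marker, timer, jar, dish, rack from where it was at the start of the episode below 0.025 m); the robot touches nothing.
It fails at once if two keys are down at once (an up key pushed 5 mm or more while the latched one is still down) (z of each of key1, key2 in the frame of switchbox below 0.064 m or z of each of key1, key3 in the frame of switchbox below 0.064 m or z of each of key1, key4 in the frame of switchbox below 0.064 m or z of each of key2, key3 in the frame of switchbox below 0.064 m or z of each of key2, key4 in the frame of switchbox below 0.064 m or z of each of key3, key4 in the frame of switchbox below 0.064 m).
It fails at once if one of the seven bystanders is pushed, tipped or lifted away (25 mm or more) (distance of any of beaker, bung, marker, timer, jar, dish, rack from where it was at the start of the episode above 0.025 m).
It also fails if it takes over 51 s, if anything falls off the work surface, if the arm or the gripper's body presses on something with over 40 N, if the wrist force passes 120 N, or if a joint passes its speed limit or range.

## Working session

There is one attempt and no reset: what is moved stays moved. The work goes in short steps, Python scripts to look and compute and a tool call to move; the robot and the scene stay as the last step left them, time stands still between calls to the robot, and variables do not carry over. Pictures are saved under pics/ and viewed, and the job is handed in when it is done.

Besides the shell and the picture viewer there is one more tool, called after "Call:" as name(argument=value, ...) on one line, values as JSON. arm_command: Moves the arm, as the interface text tells. Its arguments: {"type":"object","properties":{"commands":{"type":"array"},"newtons":{"type":"number"}},"required":["commands"]}

```bash
mkdir -p pics; python3 - <<'E'
from bench import manip
import cv2,numpy as np
s=manip.observe()
for k in s: print(k,np.round(s[k],3))
for n in ("scene","top"):
    p,d=manip.grab_frame(n)
    cv2.imwrite(f"pics/{n}0.png",cv2.cvtColor(p,cv2.COLOR_RGB2BGR)); np.save(f"{n}_d.npy",d)
    c=manip.camera_params(n); print(n,np.round(c["camera_matrix"],2).tolist(),np.round(c["world_from_camera"],3).tolist())
print(np.round(manip.camera_params("wrist")["hand_eye"],3).tolist())
E
```

```text
time_s 0.0
q [-1.163  0.265  1.605 -0.     1.274 -0.037]
joint_vel [-0.001  0.001  0.002  0.001 -0.     0.001]
joint_efforts [-1.0000e-03 -5.0212e+01 -3.5688e+01  7.3000e-02  2.9000e-02 -0.0000e+00]
ee_pos [ 290.135 -608.697  237.441]
orientation [-3.139 -0.     0.445]
ft_force [ 0.388 -0.085 -0.991]
wrist_torque [-0.     0.025 -0.013]
width 87.979
scene [[385.82, 0.0, 272.24], [0.0, 385.82, 211.19], [0.0, 0.0, 1.0]] [[-0.251, 0.493, -0.833, 1453.469], [0.968, 0.126, -0.217, 224.805], [-0.002, -0.861, -0.509, 617.65], [0.0, 0.0, 0.0, 1.0]]
top [[443.26, 0.0, 279.6], [0.0, 443.26, 211.11], [0.0, 0.0, 1.0]] [[0.003, -0.99, 0.143, 401.81], [-1.0, -0.004, -0.011, 3.48], [0.011, -0.142, -0.99, 1374.425], [0.0, 0.0, 0.0, 1.0]]
[[-0.0, -0.956, -0.293, 74.907], [1.0, -0.0, 0.0, 0.159], [-0.001, -0.293, 0.956, -145.014], [0.0, 0.0, 0.0, 1.0]]
```

View pics/top0.png

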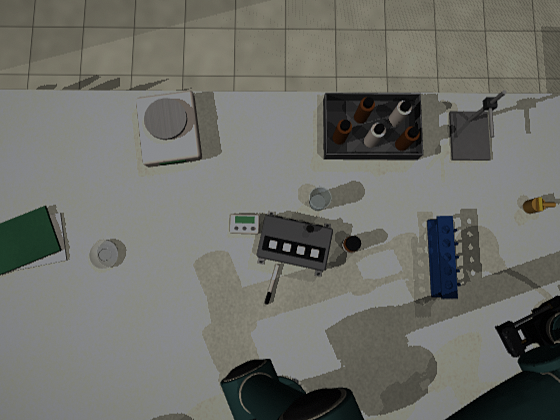

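View pics/scene0.png

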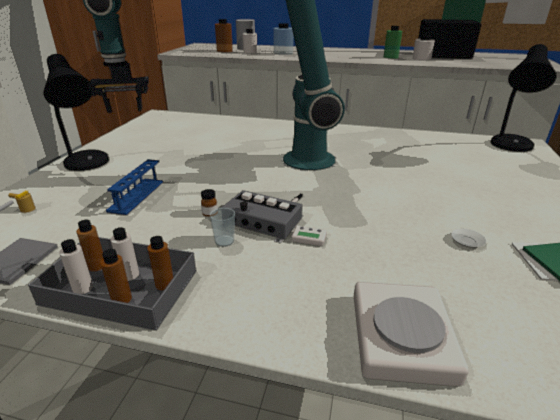

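Top view shows the four white keys at about (273,244), (287,247), (301,250) and (315,254) on the dark box. The bung is at (311,228), the jar at (352,243) and the beaker at (319,198). Next I'll locate the key centroids.

```bash
cat > h.py <<'E'
import numpy as np,cv2
from bench import manip
def ray(uv,K,T,z):
    d=T[:3,:3]@np.linalg.inv(K)@np.array([uv[0],uv[1],1.]); o=T[:3,3]
    return o+d*(z-o[2])/d[2]
E
python3 - <<'E'
from h import *
im=cv2.imread("pics/top0.png");d=np.load("top_d.npy")
c=manip.camera_params("top");K=np.array(c["camera_matrix"]);T=np.array(c["world_from_camera"])
x0,x1,y0,y1=255,340,205,275
cv2.imwrite("pics/top0z.png",cv2.resize(im[y0:y1,x0:x1],None,fx=8,fy=8,interpolation=cv2.INTER_CUBIC))
g=cv2.cvtColor(im,cv2.COLOR_BGR2GRAY)
m=np.zeros_like(g);m[236:262,264:324]=(g[236:262,264:324]>120)*255
n,l,st,ce=cv2.connectedComponentsWithStats(m)
for i in range(1,n):
    if st[i,4]<15: continue
    ys,xs=np.where(l==i); w=g[ys,xs].astype(float)
    uv=ce[i]; dep=np.median(d[l==i])
    P=T@np.r_[np.linalg.inv(K)@[uv[0],uv[1],1]*dep,1]
    print(st[i],uv.round(2),ray(uv,K,T,68).round(1),"depthpt",P[:3].round(1))
E
```

```text
[269 241   8   8  50] [272.36 244.18] [491.4  10.1  68. ] depthpt [492.   10.2  60.1]
[283 243   8   9  51] [286.31 247.  ] [483.3 -31.   68. ] depthpt [483.3 -31.   67. ]
[297 246   8   9  52] [300.33 250.02] [474.6 -72.2  68. ] depthpt [474.6 -72.3  66.3]
[310 249   9   9  52] [314.19 252.87] [ 466.3 -113.    68. ] depthpt [ 466.4 -113.1   67. ]
```

View pics/top0z.png

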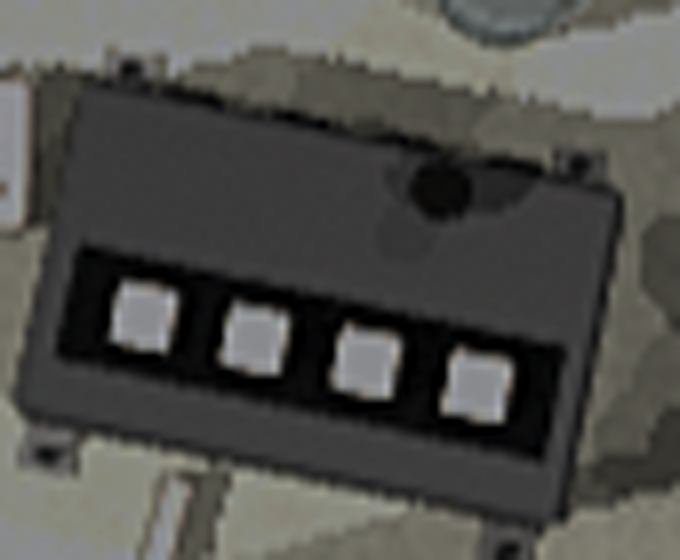

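Call:
arm_command(commands=[[[11.2,-11.81,0,0,0,7.4,0],[11.2,-11.81,0,0,0,7.4,0],[11.2,-11.81,0,0,0,7.4,0],[11.2,-11.81,0,0,0,7.4,0],[11.2,-11.81,0,0,0,7.4,0],[11.2,-11.81,0,0,0,7.4,0],[11.2,-11.81,0,0,0,7.4,0],[11.2,-11.81,0,0,0,7.4,0],[11.2,-11.81,0,0,0,7.4,0],[11.2,-11.81,0,0,0,7.4,0]]], newtons=20)

```text
time_s: 1.1
ee_pos: [444.7, -132.1, 238.5]
orientation: [3.142, -0.0, -0.201]
ft_force: [0.3, -1.3, 0.4]
width: 10.2
```

Call:
arm_command(commands=[[[0.425,-3.75,0,0,0,0,0],[0.425,-3.75,0,0,0,0,0],[0.425,-3.75,0,0,0,0,0],[0.425,-3.75,1.0,0,0,0,0],[0.425,-3.75,2.0,0,0,0,0],[0.425,-3.75,3.0,0,0,0,0],[0.425,-3.75,3.2,0,0,0,0],[0.425,-3.75,3.2,0,0,0,0],[0.425,-3.75,3.2,0,0,0,0],[0.425,-3.75,3.2,0,0,0,0]]])

```text
time_s: 2.1
ee_pos: [493.5, 9.2, 113.2]
orientation: [-3.141, -0.004, -0.201]
ft_force: [-0.1, -0.1, -0.3]
width: 0.3
```

```bash
python3 - <<'E'
from h import *
from scipy.spatial.transform import Rotation as R
s=manip.observe();print(s["time_s"],np.round(s["ee_pos"],2),np.round(s["orientation"],4),np.round(s["ft_force"],2),s["width"])
p,d=manip.grab_frame("wrist");np.save("w_d.npy",d)
cv2.imwrite("pics/w0.png",cv2.cvtColor(p,cv2.COLOR_RGB2BGR))
c=manip.camera_params("wrist");K=np.array(c["camera_matrix"])
T=np.eye(4);T[:3,:3]=R.from_euler("xyz",s["orientation"]).as_matrix();T[:3,3]=s["ee_pos"];T=T@np.array(c["hand_eye"])
np.save("w_T.npy",T)
g=cv2.cvtColor(p,cv2.COLOR_RGB2GRAY);m=(g>120).astype(np.uint8)*255
n,l,st,ce=cv2.connectedComponentsWithStats(m)
for i in range(1,n):
    if st[i,4]<150: continue
    dep=np.median(d[l==i]);uv=ce[i];P=T@np.r_[np.linalg.inv(K)@[uv[0],uv[1],1]*dep,1]
    print(st[i],uv.round(1),dep.round(1),P[:3].round(1))
for k in range(5):
    s=manip.observe();print(np.round(s["ee_pos"],2),np.round(s["ft_force"],2))
E
```

```text
2.1 [493.49   9.19 113.23] [-3.1408 -0.0044 -0.2014] [-0.06 -0.14 -0.33] 0.2602157915778555
[    0     0   560   323 86163] [183.1 122.9] 241.5 [567.7  67.1  10.5]
[ 420  189  140  134 5643] [507.7 293.6] 294.5 [ 377.6 -158.    -2.6]
[ 266  213   39   36 1355] [284.7 230.7] 209.5 [494.4   9.9  62. ]
[ 467  213   55   41 1790] [493.9 234.3] 204.6 [ 469.5 -110.5   67.1]
[ 334  214   44   39 1511] [355.1 234. ] 204.0 [486.2 -30.6  67.7]
[ 401  214   48   40 1645] [424.4 234.3] 204.4 [477.8 -70.4  67.3]
[  12  360  128   50 4950] [ 76.1 380.2] 319.0 [366.6 231.9  -1.1]
[ 263  360   50   41 1493] [282.2 380.4] 318.8 [328.8  46.9  -1.1]
[ 437  360  123   50 5808] [497.6 384. ] 319.9 [ 285.3 -146.    -1.1]
[493.36   9.19 113.15] [ 0.12 -0.47 -0.2 ]
[493.36   9.19 113.15] [ 0.12 -0.47 -0.2 ]
[493.36   9.19 113.15] [ 0.12 -0.47 -0.2 ]
[493.36   9.19 113.15] [ 0.12 -0.47 -0.2 ]
[493.36   9.19 113.15] [ 0.12 -0.47 -0.2 ]
```

View pics/w0.png

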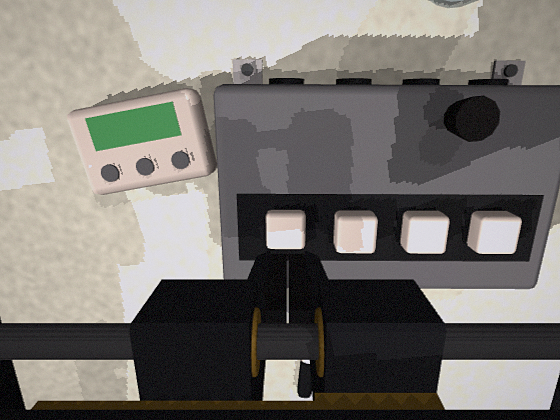

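Key1, at (285,230) in the wrist view, stands about 5.5 mm lower than the others, so it is the latched one. I'll come down above it now.

Call:
arm_command(commands=[[[0,0,0.4,0,0,0,0],[0,0,0.8,0,0,0,0],[0,0,1.0,0,0,0,0],[0,0,1.1,0,0,0,0],[0,0,1.1,0,0,0,0],[0,0,1.1,0,0,0,0],[0,0,1.1,0,0,0,0],[0,0,1.1,0,0,0,0],[0,0,1.1,0,0,0,0],[0,0,1.1,0,0,0,0]]])

```text
time_s: 3.15
ee_pos: [491.5, 9.5, 66.9]
orientation: [-3.142, -0.0, -0.201]
ft_force: [-0.0, -1.0, -0.6]
width: 0.3
```

Call:
arm_command(commands=[[[0,0,0.02,0,0,0,0],[0,0,0.04,0,0,0,0],[0,0,0.06,0,0,0,0],[0,0,0.08,0,0,0,0],[0,0,0.1,0,0,0,0],[0,0,0.1,0,0,0,0],[0,0,0.1,0,0,0,0],[0,0,0.1,0,0,0,0],[0,0,0.1,0,0,0,0],[0,0,0.1,0,0,0,0]]])

```text
time_s: 4.15
ee_pos: [491.3, 9.5, 62.8]
orientation: [3.142, 0.0, -0.201]
ft_force: [-1.0, -0.7, 2.8]
width: 0.6
```

```bash
python3 - <<'E'
from h import *
s=manip.observe();print(np.round(s["ee_pos"],2),np.round(s["ft_force"],2),np.round(s["wrist_torque"],3))
E
```

```text
[491.35   9.47  62.76] [-1.04 -0.7   2.81] [0.051 0.299 0.006]
```

Call:
arm_command(commands=[[[0,0,0.015,0,0,0,0],[0,0,0.015,0,0,0,0],[0,0,0.015,0,0,0,0],[0,0,0.015,0,0,0,0],[0,0,0.015,0,0,0,0],[0,0,0.015,0,0,0,0],[0,0,0.015,0,0,0,0],[0,0,0.015,0,0,0,0],[0,0,0.015,0,0,0,0],[0,0,0.015,0,0,0,0]]])

```text
time_s: 5.15
ee_pos: [491.4, 9.5, 62.1]
orientation: [3.142, 0.0, -0.201]
ft_force: [-1.5, -0.0, 3.8]
width: 0.7
```

Call:
arm_command(commands=[[[0,0,-0.25,0,0,0,0],[0,0,-0.55,0,0,0,0],[0,0.3,-0.55,0,0,0,0],[0,0.75,-0.55,0,0,0,0],[0,1.05,-0.55,0,0,0,0],[0,1.05,-0.45,0,0,0,0],[0,1.05,-0.3,0,0,0,0],[0,1.05,-0.22,0,0,0,0],[0,1.05,-0.22,0,0,0,0],[0,1.05,-0.22,0,0,0,0]]])

```text
time_s: 6.15
ee_pos: [482.9, -31.3, 70.5]
orientation: [-3.142, 0.001, -0.2]
ft_force: [-0.2, 0.1, 0.5]
width: 0.6
```

Call:
arm_command(commands=[[[0,0,0,0,0,0,0],[0,0,0.02,0,0,0,0],[0,0,0.04,0,0,0,0],[0,0,0.05,0,0,0,0],[0,0,0.06,0,0,0,0],[0,0,0.06,0,0,0,0],[0,0,0.06,0,0,0,0],[0,0,0.06,0,0,0,0],[0,0,0.06,0,0,0,0],[0,0,0.06,0,0,0,0]]])

```text
time_s: 7.15
ee_pos: [483.2, -31.7, 68.6]
orientation: [-3.141, -0.0, -0.201]
ft_force: [1.5, 0.5, 2.2]
width: 0.3
```

Call:
arm_command(commands=[[[0,0,0.03,0,0,0,0],[0,0,0.03,0,0,0,0],[0,0,0.03,0,0,0,0],[0,0,0.03,0,0,0,0],[0,0,0.03,0,0,0,0],[0,0,0.03,0,0,0,0],[0,0,0.03,0,0,0,0],[0,0,0.03,0,0,0,0],[0,0,0.03,0,0,0,0],[0,0,0.03,0,0,0,0]]])

```text
time_s: 8.15
ee_pos: [483.1, -31.7, 67.4]
orientation: [-3.142, -0.0, -0.201]
ft_force: [1.4, 1.5, 1.2]
width: 0.2
```

Call:
arm_command(commands=[[[0,0,0.03,0,0,0,0],[0,0,0.03,0,0,0,0],[0,0,0.03,0,0,0,0],[0,0,0.03,0,0,0,0],[0,0,0.03,0,0,0,0],[0,0,0.03,0,0,0,0],[0,0,0.03,0,0,0,0],[0,0,0.03,0,0,0,0],[0,0,0.03,0,0,0,0],[0,0,0.03,0,0,0,0]]])

```text
time_s: 9.15
ee_pos: [483.1, -31.7, 66.2]
orientation: [3.142, -0.0, -0.201]
ft_force: [1.7, 1.6, 2.8]
width: 0.4
```

```bash
python3 - <<'E'
from h import *
p,d=manip.grab_frame("wrist")
cv2.imwrite("pics/w1.png",cv2.cvtColor(p,cv2.COLOR_RGB2BGR))
s=manip.observe();print(s["time_s"],np.round(s["ee_pos"],2),np.round(s["ft_force"],2),np.round(s["wrist_torque"],3))
E
```

```text
9.2 [483.12 -31.73  66.16] [0.28 0.97 3.39] [ 0.174 -0.239 -0.018]
```

View pics/w1.png

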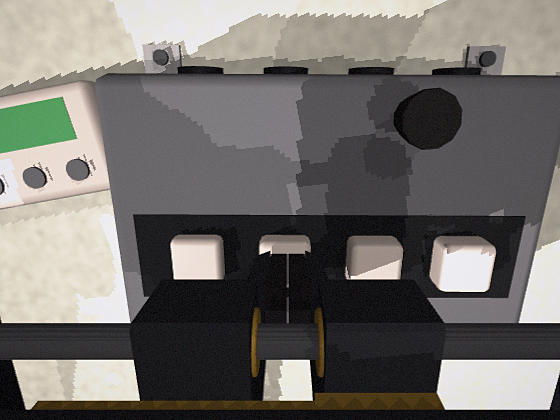

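The fingers sit on key2 at (285,250) with about 3 N. I'll do the same travel for key3.

Call:
arm_command(commands=[[[0,0,-0.25,0,0,0,0],[0,0,-0.45,0,0,0,0],[0,0.3,-0.45,0,0,0,0],[0,0.75,-0.45,0,0,0,0],[0,1.05,-0.45,0,0,0,0],[0,1.05,-0.35,0,0,0,0],[0,1.05,-0.2,0,0,0,0],[0,1.05,-0.12,0,0,0,0],[0,1.05,-0.1,0,0,0,0],[0,1.05,-0.1,0,0,0,0]]])

```text
time_s: 10.2
ee_pos: [474.3, -72.4, 69.7]
orientation: [-3.142, 0.001, -0.2]
ft_force: [0.2, -0.1, -0.1]
width: -0.2
```

Call:
arm_command(commands=[[[0,0,0.02,0,0,0,0],[0,0,0.04,0,0,0,0],[0,0,0.06,0,0,0,0],[0,0,0.08,0,0,0,0],[0,0,0.1,0,0,0,0],[0,0,0.1,0,0,0,0],[0,0,0.1,0,0,0,0],[0,0,0.1,0,0,0,0],[0,0,0.1,0,0,0,0],[0,0,0.1,0,0,0,0]]])

```text
time_s: 11.2
ee_pos: [474.9, -72.9, 66.2]
orientation: [-3.142, -0.001, -0.201]
ft_force: [0.8, 1.8, 2.7]
width: 0.9
```

```bash
python3 - <<'E'
from h import *
p,d=manip.grab_frame("wrist")
s=manip.observe();print(s["time_s"],np.round(s["ee_pos"],2),np.round(s["ft_force"],2),np.round(s["wrist_torque"],3))
E
```

```text
11.25 [474.87 -72.88  66.22] [-0.04  1.45  2.19] [ 0.473 -0.043  0.015]
```

Contact on key3 reads 2.2 to 2.7 N. On to key4.

Call:
arm_command(commands=[[[0,0,-0.25,0,0,0,0],[0,0,-0.45,0,0,0,0],[0,0.3,-0.45,0,0,0,0],[0,0.75,-0.45,0,0,0,0],[0,1.05,-0.45,0,0,0,0],[0,1.05,-0.35,0,0,0,0],[0,1.05,-0.2,0,0,0,0],[0,1.05,-0.12,0,0,0,0],[0,1.05,-0.1,0,0,0,0],[0,1.05,-0.1,0,0,0,0]]])

```text
time_s: 12.25
ee_pos: [465.9, -113.6, 69.7]
orientation: [-3.141, 0.001, -0.2]
ft_force: [-0.8, 0.9, -0.0]
width: 0.1
```

Call:
arm_command(commands=[[[0,0,0.02,0,0,0,0],[0,0,0.04,0,0,0,0],[0,0,0.06,0,0,0,0],[0,0,0.08,0,0,0,0],[0,0,0.1,0,0,0,0],[0,0,0.1,0,0,0,0],[0,0,0.1,0,0,0,0],[0,0,0.1,0,0,0,0],[0,0,0.1,0,0,0,0],[0,0,0.1,0,0,0,0]]])

```text
time_s: 13.25
ee_pos: [466.4, -114.0, 66.2]
orientation: [-3.142, -0.0, -0.201]
ft_force: [0.8, 3.4, 2.8]
width: 0.4
```

```bash
python3 - <<'E'
from h import *
p,d=manip.grab_frame("wrist")
s=manip.observe();print(s["time_s"],np.round(s["ee_pos"],2),np.round(s["ft_force"],2),np.round(s["wrist_torque"],3))
E
```

```text
13.3 [ 466.45 -114.07   66.23] [-0.38  2.07  2.54] [ 0.438 -0.112  0.03 ]
```

Call:
arm_command(commands=[[[0,0,-0.4,0,0,0,0],[0,0,-1.0,0,0,0,0],[0,-0.5,-1.0,0,0,0,0],[0,-1.5,-1.0,0,0,0,0],[0,-2.5,-1.0,0,0,0,0],[0,-3.15,-1.0,0,0,0,0],[0,-3.15,-1.0,0,0,0,0],[0,-3.15,-1.0,0,0,0,0],[0,-3.15,-1.0,0,0,0,0],[0,-3.15,-1.0,0,0,0,0]]])

```text
time_s: 14.3
ee_pos: [491.1, 8.3, 105.9]
orientation: [3.141, 0.0, -0.202]
ft_force: [0.4, -0.0, 0.0]
width: 0.6
```

```bash
cat > w.py <<'E'
from h import *
import sys
from scipy.spatial.transform import Rotation as R
s=manip.observe();print(s["time_s"],np.round(s["ee_pos"],2),np.round(s["ft_force"],2))
p,d=manip.grab_frame("wrist")
cv2.imwrite(sys.argv[1],cv2.cvtColor(p,cv2.COLOR_RGB2BGR))
c=manip.camera_params("wrist");K=np.array(c["camera_matrix"])
T=np.eye(4);T[:3,:3]=R.from_euler("xyz",s["orientation"]).as_matrix();T[:3,3]=s["ee_pos"];T=T@np.array(c["hand_eye"])
g=cv2.cvtColor(p,cv2.COLOR_RGB2GRAY);m=(g>120).astype(np.uint8)*255
n,l,st,ce=cv2.connectedComponentsWithStats(m)
for i in range(1,n):
    if not 600<st[i,4]<3500: continue
    dep=np.median(d[l==i]);uv=ce[i];P=T@np.r_[np.linalg.inv(K)@[uv[0],uv[1],1]*dep,1]
    print(st[i],uv.round(1),dep.round(1),P[:3].round(1))
E
python3 w.py pics/w2.png
```

```text
14.3 [491.09   8.34 105.89] [ 0.41 -0.04  0.02]
[ 263  213   40   37 1456] [282.4 231. ] 201.7 [494.6   9.8  62. ]
[ 333  214   46   41 1644] [355.4 234.9] 196.4 [486.1 -30.6  67.6]
[ 403  214   51   41 1780] [427.2 234.8] 196.7 [477.9 -70.4  67.3]
[ 472  214   56   41 1931] [499.2 234.7] 197.0 [ 469.6 -110.4   67.1]
[ 263  360   47   41 1432] [281.4 379.2] 310.3 [333.3  45.3  -1.1]
```

View pics/w2.png

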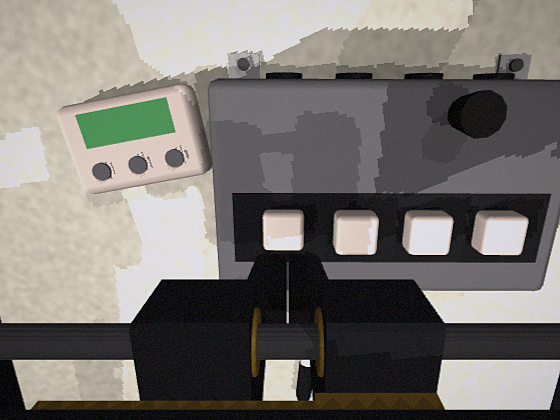

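Key1 at (282,231) is still latched and the other three are up. Now the full press.

Call:
arm_command(commands=[[[0.04,-0.05,0.3,0,0,0,0],[0.04,-0.05,0.7,0,0,0,0],[0.04,-0.05,0.95,0,0,0,0],[0.04,-0.05,1.02,0,0,0,0],[0.04,-0.05,1.06,0,0,0,0],[0.04,-0.05,1.1,0,0,0,0],[0.04,-0.05,1.14,0,0,0,0],[0.04,-0.05,1.18,0,0,0,0],[0.04,-0.05,1.2,0,0,0,0],[0.04,-0.05,1.2,0,0,0,0]]])

```text
time_s: 15.35
ee_pos: [493.4, 11.0, 59.2]
orientation: [3.141, 0.0, -0.201]
ft_force: [-5.6, -1.2, 8.4]
width: 0.2
```

Call:
arm_command(commands=[[[0,0,0.01,0,0,0,0],[0,0,0.02,0,0,0,0],[0,0,0.03,0,0,0,0],[0,0,0.04,0,0,0,0],[0,0,0.05,0,0,0,0],[0,0,0.05,0,0,0,0],[0,0,0.05,0,0,0,0],[0,0,0.05,0,0,0,0],[0,0,0.05,0,0,0,0],[0,0,0.05,0,0,0,0]]])

```text
time_s: 16.35
ee_pos: [493.4, 11.0, 57.8]
orientation: [3.141, 0.0, -0.201]
ft_force: [-8.4, -0.4, 13.6]
width: 0.2
```

Call:
arm_command(commands=[[[0,0,0.01,0,0,0,0],[0,0,0.02,0,0,0,0],[0,0,0.03,0,0,0,0],[0,0,0.04,0,0,0,0],[0,0,0.04,0,0,0,0],[0,0,0.04,0,0,0,0],[0,0,0.04,0,0,0,0],[0,0,0.04,0,0,0,0],[0,0,0.04,0,0,0,0],[0,0,0.04,0,0,0,0]]])

```text
time_s: 17.35
ee_pos: [493.5, 11.0, 57.7]
orientation: [3.141, 0.0, -0.201]
ft_force: [-11.9, -0.9, 24.2]
width: 0.3
```

At the stop: z no longer moves and the force has risen to 24 N. Lifting off.

Call:
arm_command(commands=[[[0,0,-0.1,0,0,0,0],[0,0,-0.2,0,0,0,0],[0,0,-0.4,0,0,0,0],[0,0,-0.8,0,0,0,0],[0,0,-1.2,0,0,0,0],[0,0,-1.2,0,0,0,0],[0,0,-1.2,0,0,0,0],[0,0,-1.2,0,0,0,0],[0,0,-1.2,0,0,0,0],[0,0,-1.2,0,0,0,0]]])

```text
time_s: 18.35
ee_pos: [492.8, 11.1, 101.7]
orientation: [3.141, 0.001, -0.201]
ft_force: [-0.1, -0.1, -0.3]
width: 0.6
```

```bash
python3 w.py pics/w3.png
```

```text
18.35 [492.79  11.12 101.66] [-0.11 -0.09 -0.35]
[ 410  217   52   43 1870] [435.2 239.4] 193.0 [478.  -70.3  67.3]
[ 339  218   47   42 1713] [362.  239.6] 192.8 [486.1 -30.4  67.5]
[ 480  218   59   42 2009] [508.5 239.6] 193.4 [ 469.6 -110.3   67. ]
[ 267  220   43   34 1346] [287.7 236.7] 192.0 [496.1   9.5  67.8]
[ 263  360   48   41 1590] [283.2 379.2] 305.2 [338.4  45.5  -1. ]
```

View pics/w3.png

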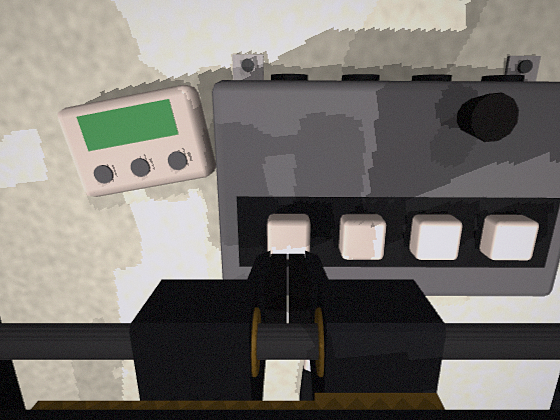

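All four caps, in the row at about v=238, now stand level at 67.0 to 67.8 mm. The fingers are clear of them. Handing in.

```bash
python3 -c "
from h import *
p,d=manip.grab_frame('top');a=cv2.imread('pics/top0.png');b=cv2.cvtColor(p,cv2.COLOR_RGB2BGR);cv2.imwrite('pics/top1.png',b)
manip.job_done();print(manip.observe()['time_s'])"
```

```text
the job is handed in; nothing more can be done
the job is handed in; nothing more can be done
```

View pics/top1.png

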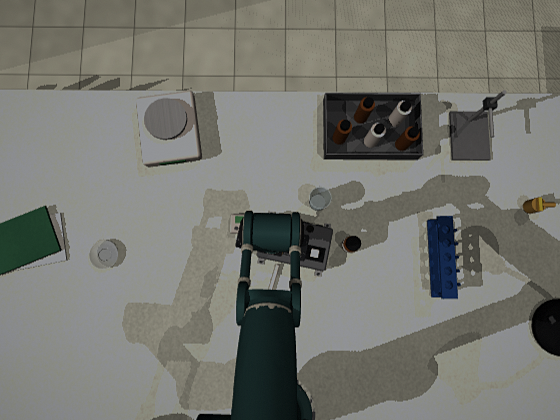

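The job is done and handed in at about 18.4 s of the 51 s allowed. Key1, the leftmost, was the latched one.

- **Taps:** I tapped key1 to key4 in order with closed fingertips, at about 2 to 4 N. The up keys went down by only about 2.5 mm. After lifting off, the wrist depth still showed key1 latched at 62 mm and the others up at about 67 mm.
- **Press:** I then pressed key1 to its stop, where the wrist force read 24 N, and let go.
- **Last wrist check:** key1 to key4 stood at 67.8, 67.5, 67.3 and 67.0 mm, with no force on the fingers. That is level, about 1 to 2 mm under the nominal 69 mm. The three keys that were never latched read the same before and after, so I put it down to camera calibration (good to about 2 mm).
- **Bystanders:** in the last overhead picture the beaker, jar, dish and rack look unmoved. The arm hides the marker and timer in part and the bung wholly. The wrist pictures show the timer and bung in place. The marker is the least certain: I had only a partial overhead view of it, though the arm worked only above the keys and well clear of it.

One reading was ambiguous: on key2 the force read 1.2 N midway through the tap. I pressed 1 mm deeper, and it then read 2.8 to 3.4 N, which confirmed contact.

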